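# Hold measuring tweezers open at the gauge's pin spacing

## Robot

A 6-joint arm with a two-finger parallel gripper is mounted at the origin on a cart in front of the work surface, level with it; the furniture and walls round the work are solid. World frame = base frame: x ahead of the robot, y to its left, z up, the work surface at z = 0. Lengths are in m, angles in rad, forces in N, time in s.
With the tool pointing down it reaches from about 0.375 to 0.975 m from the base axis. Payload 3.8 kg.
Tool frame: the origin (TCP) lies midway between the tips of the shut fingers; the grasp point (between the pads) lies 19 mm behind it; z points along the fingers, y is the line along which they close (so a half turn about z gives the same grasp; the last joint's range is limited). The gripper opens to 85 mm and grips with 20 to 120 N. Pads are 22 mm wide; open, the fingers measure 114 mm over their backs; the gripper's body (76 mm by 85 mm) begins 54 mm behind the grasp point. The pads swing forward as they close: fully open they stand 13 mm farther back than shut.
Start: joints at [-0.037, 0.264, 1.604, -0, 1.274, -0.037], TCP at [0.675, -0, 0.231] pointing down, gripper open.
Joint ranges: [-2.63, 2.63], [-0.94, 2.18], [0.31, 2.57], [-1.31, 4.45], [0, 2.66], [-2.55, 2.55]. Speed limits (rad/s): [2.57, 2.57, 3.14, 3.14, 3.14, 3.14].

## Interface

Orientations are given as a rotation vector (axis times angle).
In Python, from workcell import bot, cams gives the robot as it stands.
- The arm moves only by the tool play_rows, never from a script. Its argument "rows" is a list of rows, each a list of 2 entries, a list of its own where there are three numbers: the shift along the tool's x, y, z scaled (see below), then the turn, a rotation vector about the tool's x, y, z scaled (see below). A call has 1 to 20 rows; each row is the pose to reach, as a shift and turn from the pose commanded when the call began, along the tool's axes at that moment; what a row does not reach only later rows make up. The controller multiplies each number of a shift by 250 mm and each number of a turn by 45 degrees. A row lasts 1/12 s, in which the tool goes at most 41.7 mm and 7.16 degrees, less where a joint would pass 70% of its speed; a pose out of reach is approached as far as the arm can. A call with a number of a shift or a turn outside -1 to 1 is refused whole. A call with a gripper value outside its range is refused whole. "claw" is the opening, from -1 (shut) to 1 (fully open), set as the call begins (left out, the last holds). The fingers move at their own pace and stop on an object; "newtons" is the grip in N (left out, the last holds). Time passes only in rows, so rows that repeat a pose let the fingers close. It gives the time, the measured TCP pose, the force, the opening and the grip force at its end, in the units of the state.
- bot.read_state(): the state, without advancing time (a new reading comes with each control period).
- cams.read_camera(name): name is "scene" or "side" or "wrist"; returns a dict with "image" (400x640x3 uint8, red, green, blue), "K" (3x3 intrinsics, pixels), "T" (4x4, takes a point from camera to world coordinates); the wrist camera has in their place "mount" (4x4, takes a point from camera to tool coordinates, whose origin is the TCP and whose axes are the flange's). Camera axes: x right, y down, z forward; pixel columns grow to the right and rows downward; lengths in m; the calibration is good to about 2 mm. A picture is of the moment at which its call begins: read the wrist's pose just before it. There is no depth.
- bot.finish_job(): hands the job in; it is judged then, once.
The state is a dict: "time": time; "q": joint angles; "joint_vel": joint speeds; "joint_torque": joint torques, N m; "tool_pos": TCP position; "tcp_rot": TCP orientation; "wrist_force": force on the tool from outside, world axes, zero at the start; "torque": the same for the moment, N m; "width": opening from 0.0 (shut) to 1.0 (fully open); "grip_force": force on a finger pad.
Only numpy, scipy, OpenCV 4.12 (cv2) and the standard library are available. Lean on these libraries where they do the work, as an engineer would, in place of code of your own. Each camera call takes 0.05 s, during which the arm holds its last target. There are 200 camera calls.

## Task

For the meter's open correction, lift the sprung measuring tweezers off their rest and squeeze them until their tips are exactly as far apart as the two little upright pins of the spacing gauge, holding one tip straight over each pin, about one centimetre above it. Keep that gap steady there for three seconds and finish while still holding it; nothing is put down. Never let the two tips meet, never touch the gauge, and leave the things around as they are.

Things in the scene. Friction and masses are not known exactly. Their poses are not given: they have to be found in the camera images.
- tweezers: Black sprung tweezers lying level on the rest: 146 mm long (x -86 to +60 mm), 14 mm tall, 54 g (times 0.7 to 1.4), balanced at the pads. Origin: underside, midway between the ribbed rubber grip pads; x to the tips, z up. Pads 34 mm long (x -17 to +17 mm), z 0 to 12 mm, outer faces 34 mm apart relaxed. Heel block x -76 to -48 mm, 24 mm wide. Arms turn about upright hinges at x = -60 mm
- tip_left (a point): End of the left (+y) arm's steel tip, centre of its 2.5 x 4 mm section; in the tweezers' frame x = 60 mm, z = 6 mm, relaxed y = +15 mm
- tip_right (a point): The same for the right (-y) arm's tip; relaxed y = -15 mm
- jaw_left (a joint): Squeeze of the left arm, rad; the right arm moves alike. 0 relaxed, tips meet at 0.1146. Tip-centre distance = 30 mm - 240 mm x value. Pads 1 mm closer bring the tips 2 mm closer: tip centres 30 mm apart at pads 34 mm, 20 at 29, 14 at 26, 8 at 23, 2.5 (tips meet) at 20. The spring pushes back with 5 N on each pad at first, 9.5 N at the 8 mm gap
- rest: Fixed grey tool rest, 5 mm base plate 150 x 56 mm. Origin: underside, below the tweezers' grip; x to the tips. Rear post (x -73 to -51 mm, 34 mm wide, cheeks to z = 39 mm beside the heel) and front post (x 30 to 40 mm, 46 mm wide) carry the tweezers with their underside 30 mm above the work surface; between the posts there is 25 mm of free depth for fingers
- gauge: Fixed spacing gauge: aluminium block 44 (x) x 76 (y) x 16 mm with 6 mm dark steel plates on top and two thin upright pins in line along its y axis. Origin: centre of its underside, z up. The pin tops, 34 mm above the work surface, are its highest points. Hold the tweezers along the gauge's x axis, the hand on its -x side (towards the robot)
- pin_fixed (a point): Top of the fixed pin (4 mm thick), 34 mm above the work surface; in the gauge's frame x = 0, y = -7 mm
- pin_sliding (a point): Top of the sliding pin (4 mm thick), same height, on the slide with the small black thumbscrew; gauge frame x = 0, y = -7 mm + joint gauge_slide
- gauge_slide (a joint): Distance between the centres of the two pins, m; somewhere from 0.007 to 0.022, held by friction; not to be changed
- relay: white moulded relay module, a box 31 x 47 x 17 mm; a bystander; origin: centre of its underside
- blue_bottle: blue bottle with a cap, 36 mm wide, 90 mm tall; a bystander; origin: centre of its underside
- flux_syringe: tan plastic syringe lying down, 117 mm long along its y axis; a bystander; origin: centre of its underside

How it is judged:
On the way, in this order (a step that is already met when the one before it is completed fails the run):
1. the tweezers are lifted clear of the rest in the gripper (contact force between the fingers and tweezers above 0.5 N and contact force between tweezers and rest below 0.05 N and z of tweezers in the frame of rest above 0.036 m), for 0.2 s.
2. one tip over each pin at the pins' spacing, held steady (((horizontal distance between tip_left and pin_sliding below 0.0025 m and horizontal distance between tip_right and pin_fixed below 0.0025 m) or (horizontal distance between tip_left and pin_fixed below 0.0025 m and horizontal distance between tip_right and pin_sliding below 0.0025 m)) and z of tip_left in the frame of pin_fixed between 0.003 and 0.025 m and z of tip_right in the frame of pin_fixed between 0.003 and 0.025 m and contact force between the fingers and tweezers above 1 N and contact force between tweezers and gauge below 0.1 N and contact force between tweezers and rest below 0.1 N and linear speed of tweezers below 0.015 m/s and angular speed of tweezers below 0.15 rad/s and velocity of joint jaw_left between -0.05 and 0.05 rad/s), for 2 s.
At the end, for the whole second after the job is handed in: The gripper holds the tweezers, squeezed so that one tip is over each pin (each within 2.5 mm horizontally, 3 to 25 mm above the pin tops), still, in touch with neither gauge nor rest, after at least 2 s of the same; the sliding pin is where it was (2 mm) (all of step 2 and distance of pin_sliding from where it was at the start of the episode below 0.002 m); the arm keeps its last pose, push and grip.
It fails at once if the two tips meet (tip centres under 3.5 mm apart) (distance between tip_left and tip_right below 0.0035 m).
It fails at once if the gauge is touched (over 1 N) (contact force between any of tweezers, the arm, the fingers and gauge above 1 N).
It fails at once if a bystander is moved over 20 mm (distance of any of relay, blue_bottle, flux_syringe from where it was at the start of the episode above 0.02 m).
It also fails if it takes over 48 s, if anything falls off the work surface, if the arm or the gripper's body presses on something with over 40 N, if the wrist force passes 120 N, or if a joint passes its speed limit or range.

## Working session

There is one attempt and no reset: what is moved stays moved. The work goes in short steps, Python scripts to look and compute and a tool call to move; the robot and the scene stay as the last step left them, time stands still between calls to the robot, and variables do not carry over. Pictures are saved under pics/ and viewed, at most 10 in all, crops included, and the job is handed in when it is done.

Besides the shell and the picture viewer there is one more tool, called after ">>>" as name(argument=value, ...) on one line, values as JSON. play_rows: Moves the arm, as the interface text tells. Its arguments: {"type":"object","properties":{"rows":{"type":"array","items":{"type":"array"}},"claw":{"type":"number"},"newtons":{"type":"number"}},"required":["rows"]}

```bash
mkdir -p pics; python3 - <<'E'
from workcell import bot,cams
import cv2,numpy as np
s=bot.read_state();print(s)
for n in["scene","side","wrist"]:
    c=cams.read_camera(n);cv2.imwrite(f"pics/{n}0.png",c["image"][...,::-1])
    np.savez(f"{n}0.npz",**c);print(n,c["K"].round(1).tolist(),np.round(c.get("T",c.get("mount")),4).tolist())
E
```

```text
{'time': 0.0, 'q': array([-3.68964815e-02,  2.64766483e-01,  1.60538243e+00, -4.26121763e-07,
        1.27370587e+00, -3.69230221e-02]), 'joint_vel': array([ 0.00153611, -0.00036824,  0.00107268,  0.00066076,  0.00027316,
       -0.00029641]), 'joint_torque': array([ 6.10465631e-04, -5.15121067e+01, -3.67308676e+01, -4.07824507e-05,
        1.31324201e-02,  1.46811578e-05]), 'tool_pos': array([6.74262403e-01, 2.76110477e-05, 2.29948500e-01]), 'tcp_rot': array([-2.22023937, -2.22029858,  0.00241736]), 'wrist_force': array([-0.34300235,  0.41681757,  0.19254349]), 'torque': array([0.00821496, 0.0386939 , 0.02527751]), 'grip_force': 0.0, 'width': 0.9987548556126092}
scene [[446.5, 0.0, 321.5], [0.0, 446.5, 205.3], [0.0, 0.0, 1.0]] [[0.5052, -0.6249, 0.5952, 0.0162], [-0.863, -0.3619, 0.3526, -0.4613], [-0.0049, -0.6917, -0.7221, 0.7695], [0.0, 0.0, 0.0, 1.0]]
side [[392.4, 0.0, 314.8], [0.0, 392.4, 197.8], [0.0, 0.0, 1.0]] [[-1.0, -0.0024, -0.0085, 0.6382], [0.0051, 0.6273, -0.7788, 0.553], [0.0072, -0.7788, -0.6272, 0.6002], [0.0, 0.0, 0.0, 1.0]]
wrist [[293.3, 0.0, 320.4], [0.0, 293.3, 195.1], [0.0, 0.0, 1.0]] [[0.0004, -0.9629, -0.2699, 0.0681], [1.0, 0.0001, 0.0011, -0.0012], [-0.0011, -0.2699, 0.9629, -0.1416], [0.0, 0.0, 0.0, 1.0]]
```

View pics/scene0.png

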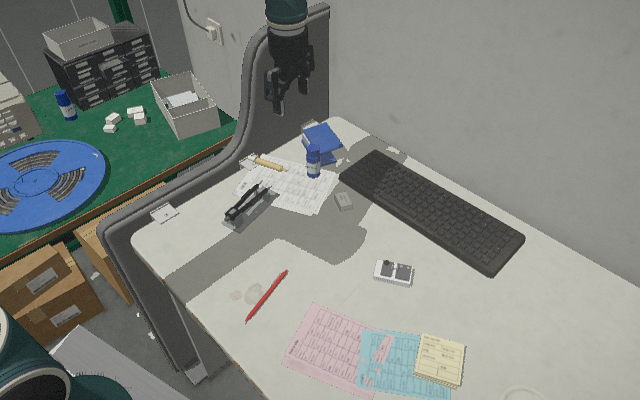

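View pics/wrist0.png

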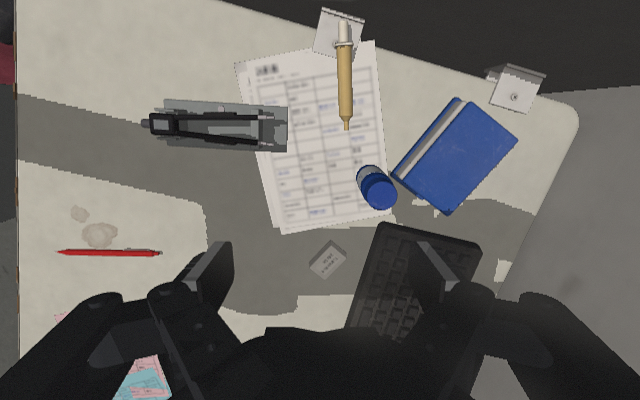

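The scene picture shows the tweezers on the rest around (248,205) and the gauge around (393,271). In the wrist picture the rest is at (215,125), the bottle at (375,188), and the relay at (327,260). The gauge is hidden by the hand there. I'll enlarge crops of each.

```bash
cat > h.py <<'E'
import numpy as np,cv2
from scipy.spatial.transform import Rotation as R
def ray(K,T,uv,z):
    d=T[:3,:3]@np.linalg.solve(K,[*uv,1.]);o=T[:3,3];return o+d*(z-o[2])/d[2]
def proj(K,T,p):
    q=T[:3,:3].T@(np.asarray(p)-T[:3,3]);q=K@q;return q[:2]/q[2]
def wristT(s,m):
    T=np.eye(4);T[:3,:3]=R.from_rotvec(s["tcp_rot"]).as_matrix();T[:3,3]=s["tool_pos"];return T@m
E
python3 - <<'E'
import cv2,numpy as np
from h import *
S=np.load("scene0.npz");D=np.load("side0.npz")
g=ray(S["K"],S["T"],(393,268),.02);t=ray(S["K"],S["T"],(248,203),.035);print(g,t,[proj(D["K"],D["T"],p) for p in(g,t)])
def crop(im,c,w,h,f):
    x,y=int(c[0]-w/2),int(c[1]-h/2);print(x,y,f);return cv2.resize(im[y:y+h,x:x+w],None,fx=f,fy=f,interpolation=cv2.INTER_CUBIC)
W=cv2.imread("pics/wrist0.png");s=cv2.imread("pics/scene0.png");d=cv2.imread("pics/side0.png")
a=np.hstack([crop(W,(215,125),160,72,4)[:, :640]])
b=np.hstack([crop(s,(393,270),50,32,8),crop(d,proj(D["K"],D["T"],g),50,32,8)])
e=np.zeros((288,800,3),np.uint8);e[:,:640]=a
cv2.imwrite("pics/c1.png",np.vstack([e,b]))
E
```

```text
[ 0.55391643 -0.31181551  0.02      ] [0.54347613 0.04674417 0.035     ] [array([343.38133005, 163.66921372]), array([360.8718301 , 262.15317398])]
135 89 4
368 254 8
318 147 8
```

View pics/c1.png

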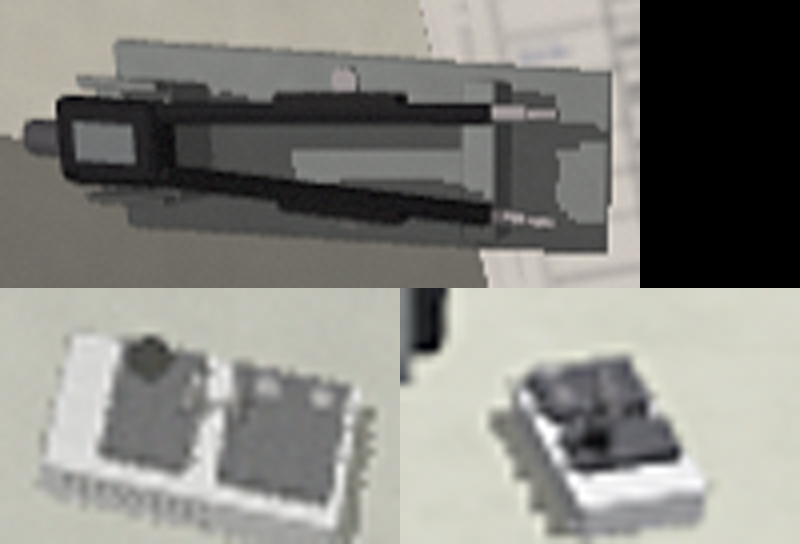

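Upper crop: the tweezers' heel is towards the robot, with the left tip at wrist pixel (274.2,117.5), the right tip at (273.2,144.7) and the heel block spanning about x 149.5–178.7, y 113–136. Lower crops: the gauge's long side runs roughly along world y, with the thumbscrew on the +y side. Its pins are too blurred to measure, so I'll do that with the wrist camera above it.

```bash
python3 - <<'E'
from h import *
S=np.load("scene0.npz");W=np.load("wrist0.npz")
s=dict(tool_pos=np.array([.674262,0,.22995]),tcp_rot=np.array([-2.22024,-2.2203,.00242]))
T=wristT(s,W["mount"]);K=W["K"]
f=lambda x,y:(x/4+135,y/4+89)
tl=ray(K,T,f(557,114),.036);tr=ray(K,T,f(553,223),.036)
hc=ray(K,T,f(105,141),.044)
print("tips",tl,tr,np.linalg.norm(tl-tr));m=(tl+tr)/2;print("heel top-ish",hc)
for p in[(118,40),(612,72),(607,252)]:print("rest corner",ray(K,T,f(*p),.005))
d=m-hc;print("yaw",np.degrees(np.arctan2(d[1],d[0])), np.hypot(d[0],d[1]))
n=tl-tr;print("yaw from tips",np.degrees(np.arctan2(-n[0],n[1])))
for p in[(78,47),(355,97),(338,205),(45,177)]:print("gauge",ray(S["K"],S["T"],(p[0]/8+368,p[1]/8+254),.016))
for p in[(265,97),(322,110),(195,97)]:print("pin?",ray(S["K"],S["T"],(p[0]/8+368,p[1]/8+254),.034))
E
```

```text
tips [0.62191606 0.06313125 0.036     ] [0.61952741 0.03326448 0.036     ] 0.02996213209060648
heel top-ish [0.50002211 0.05609732 0.044     ]
rest corner [0.48751133 0.08388688 0.005     ]
rest corner [0.63413313 0.07483772 0.005     ]
rest corner [0.63099699 0.02110655 0.005     ]
yaw -3.7445074835781686 0.12095784804832385
yaw from tips -4.572601073936991
gauge [ 0.55983725 -0.27498865  0.016     ]
gauge [ 0.58119105 -0.34364009  0.016     ]
gauge [ 0.5479679  -0.35271599  0.016     ]
gauge [ 0.51861799 -0.28531824  0.016     ]
pin? [ 0.55632395 -0.32686764  0.034     ]
pin? [ 0.55980485 -0.34082809  0.034     ]
pin? [ 0.54747792 -0.31163112  0.034     ]
```

>>> play_rows(rows=[[[0.05,-0.11,0.08],[0,0,0.159]],[[0.1,-0.22,0.16],[0,0,0.318]],[[0.15,-0.33,0.24],[0,0,0.477]],[[0.208,-0.454,0.32],[0,0,0.636]],[[0.208,-0.454,0.32],[0,0,0.795]],[[0.208,-0.454,0.32],[0,0,0.95]],[[0.208,-0.454,0.32],[0,0,1]]], claw=0.4)

```text
time: 0.73
tool_pos: [0.5595, 0.0523, 0.1498]
tcp_rot: [-2.904, -1.195, 0.004]
wrist_force: [0.8, -0.9, 0.7]
width: 0.698
grip_force: 0.0
```

>>> play_rows(rows=[[[0,0,0],[0,0,0.159]],[[0,0,0],[0,0,0.318]],[[0,0,0],[0,0,0.477]],[[0,0,0],[0,0,0.636]],[[0,0,0],[0,0,0.795]],[[0,0,0],[0,0,0.95]],[[0,0,0],[0,0,1]],[[0,0,0],[0,0,1]],[[0,0,0],[0,0,1]]])

```text
time: 1.48
tool_pos: [0.5612, 0.052, 0.151]
tcp_rot: [3.142, 0.002, -0.001]
wrist_force: [-0.1, 0.1, 0.2]
width: 0.7
grip_force: 0.0
```

```bash
cat > look.py <<'E'
import sys;from workcell import bot,cams;from h import *
n=sys.argv[1];s=bot.read_state();c=cams.read_camera("wrist");T=wristT(s,c["mount"])
np.savez(n+".npz",K=c["K"],T=T,image=c["image"]);im=c["image"][...,::-1]
Rm=R.from_rotvec(s["tcp_rot"]).as_matrix()
print(s["time"],s["tool_pos"].round(4),"yaw x",np.degrees(np.arctan2(Rm[1,0],Rm[0,0])).round(2),"toolz",Rm[:,2].round(4),s["width"],s["grip_force"],s["wrist_force"].round(1))
if len(sys.argv)>2:
    x,y,w,h,f=map(int,sys.argv[2:]);im=cv2.resize(im[y:y+h,x:x+w],None,fx=f,fy=f,interpolation=cv2.INTER_CUBIC)
cv2.imwrite(f"pics/{n}.png",im)
E
python3 look.py w1
```

```text
1.4833 [0.5612 0.052  0.151 ] yaw x 0.08 toolz [-6.e-04 -0.e+00 -1.e+00] 0.6996231083410939 0.0 [-0.1  0.1  0.2]
```

View pics/w1.png

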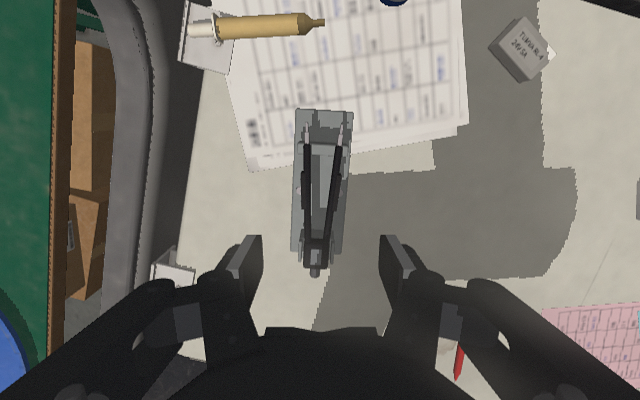

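The tweezers point up in the image, tip ends near (307,129) and (341,133), heel end near (315,268). They sit between the open fingers.

```bash
python3 - <<'E'
from h import *
W=np.load("w1.npz");K,T=W["K"],W["T"]
for p in[(.6219,.0631,.036),(.6195,.0333,.036),(.4853,.0570,.037)]:print(proj(K,T,p).round(1))
im=W["image"][100:290,270:370,::-1];im=cv2.resize(im,None,fx=3,fy=3,interpolation=cv2.INTER_CUBIC)
cv2.imwrite("pics/w1c.png",im)
E
```

```text
[307.1 121.1]
[342.1 124.1]
[314.8 266.3]
```

View pics/w1c.png

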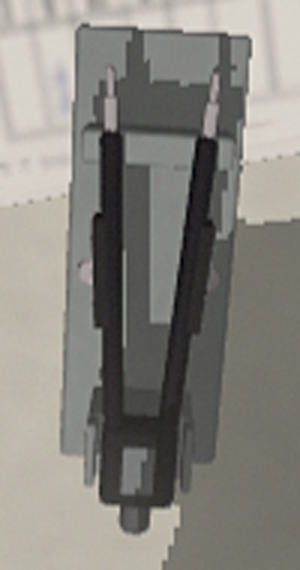

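>>> play_rows(rows=[[[0,0,0.05],[0,0,0.04]],[[0,0,0.13],[0,0,0.082]],[[0,0,0.22],[0,0,0.082]],[[0,0,0.31],[0,0,0.082]],[[0,0,0.4],[0,0,0.082]],[[0,0,0.47],[0,0,0.082]],[[0,0,0.51],[0,0,0.082]],[[0,0,0.535],[0,0,0.082]],[[0,0,0.545],[0,0,0.082]],[[0,0,0.545],[0,0,0.082]],[[0,0,0.545],[0,0,0.082]]])

```text
time: 2.45
tool_pos: [0.5625, 0.0521, 0.0161]
tcp_rot: [-3.14, 0.101, -0.003]
wrist_force: [0.4, 0.1, -0.6]
width: 0.696
grip_force: 0.0
```

>>> play_rows(rows=[[[0,0,0],[0,0,0]],[[0,0,0],[0,0,0]],[[0,0,0],[0,0,0]],[[0,0,0],[0,0,0]],[[0,0,0],[0,0,0]],[[0,0,0],[0,0,0]],[[0,0,0],[0,0,0]],[[0,0,0],[0,0,0]]], claw=-0.25, newtons=30)

```text
time: 3.12
tool_pos: [0.5627, 0.052, 0.0164]
tcp_rot: [-3.14, 0.101, -0.004]
wrist_force: [-0.7, -1.0, 5.9]
width: 0.377
grip_force: 6.3
```

```bash
python3 look.py w2 200 60 240 180 3
```

```text
3.1167 [0.5627 0.052  0.0164] yaw x -3.69 toolz [ 2.4e-03  1.0e-04 -1.0e+00] 0.3772485150262796 6.28299602525658 [-0.7 -1.   5.9]
```

View pics/w2.png

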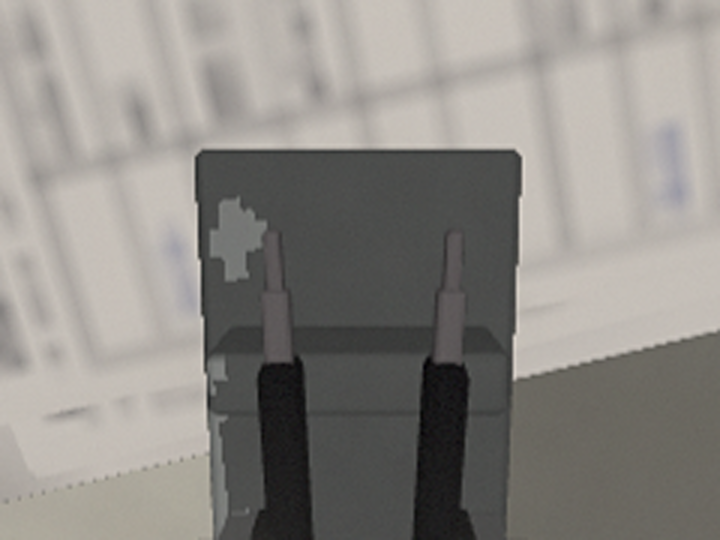

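The tips are at crop (274,232) and (454,232), centred on the rest and about 25–26 mm apart. That agrees with the 32 mm opening, so the grip is good. Next is the lift.

>>> play_rows(rows=[[[0,0,-0.01],[0,0,0]],[[0,0,-0.03],[0,0,0]],[[0,0,-0.06],[0,0,0]],[[0,0,-0.1],[0,0,0]],[[0,0,-0.15],[0,0,0]],[[0,0,-0.2],[0,0,0]],[[0,0,-0.25],[0,0,0]],[[0,0,-0.3],[0,0,0]],[[0,0,-0.33],[0,0,0]],[[0,0,-0.34],[0,0,0]],[[0,0,-0.34],[0,0,0]],[[0,0,-0.34],[0,0,0]]])

```text
time: 4.17
tool_pos: [0.5613, 0.052, 0.0999]
tcp_rot: [3.14, -0.101, -0.0]
wrist_force: [0.0, -0.7, 0.2]
width: 0.375
grip_force: 5.1
```

>>> play_rows(rows=[[[0,0.03,0],[0,0,0]],[[-0.01,0.1,0],[0,0,0]],[[-0.02,0.2,0],[0,0,0]],[[-0.03,0.3,0],[0,0,0]],[[-0.05,0.4,0],[0,0,0]],[[-0.06,0.5,0],[0,0,0]],[[-0.07,0.6,0],[0,0,0]],[[-0.08,0.7,0],[0,0,0]],[[-0.09,0.77,0],[0,0,0]],[[-0.09,0.8,0],[0,0,0]]])

```text
time: 5.0
tool_pos: [0.5247, -0.1485, 0.099]
tcp_rot: [3.14, -0.104, -0.003]
wrist_force: [0.1, -0.2, -1.2]
width: 0.374
grip_force: 5.1
```

>>> play_rows(rows=[[[0,0.03,0],[0,0,-0.03]],[[-0.01,0.1,0],[0,0,-0.08]],[[-0.02,0.2,0],[0,0,-0.13]],[[-0.03,0.3,0],[0,0,-0.18]],[[-0.04,0.4,0],[0,0,-0.23]],[[-0.05,0.5,0],[0,0,-0.28]],[[-0.06,0.6,0],[0,0,-0.33]],[[-0.07,0.68,0],[0,0,-0.38]],[[-0.08,0.73,0],[0,0,-0.42]],[[-0.085,0.75,0],[0,0,-0.438]],[[-0.085,0.754,0],[0,0,-0.438]],[[-0.085,0.754,0],[0,0,-0.438]],[[-0.085,0.754,0],[0,0,-0.438]]])

```text
time: 6.08
tool_pos: [0.4929, -0.3318, 0.0996]
tcp_rot: [-3.11, -0.438, 0.001]
wrist_force: [0.0, -0.2, -0.0]
width: 0.376
grip_force: 5.1
```

```bash
python3 look.py w3 210 90 220 160 3
```

```text
6.0833 [ 0.4929 -0.3318  0.0996] yaw x 16.02 toolz [-5.e-04  9.e-04 -1.e+00] 0.37580323476904465 5.108876942031202 [ 0.  -0.2 -0. ]
```

View pics/w3.png

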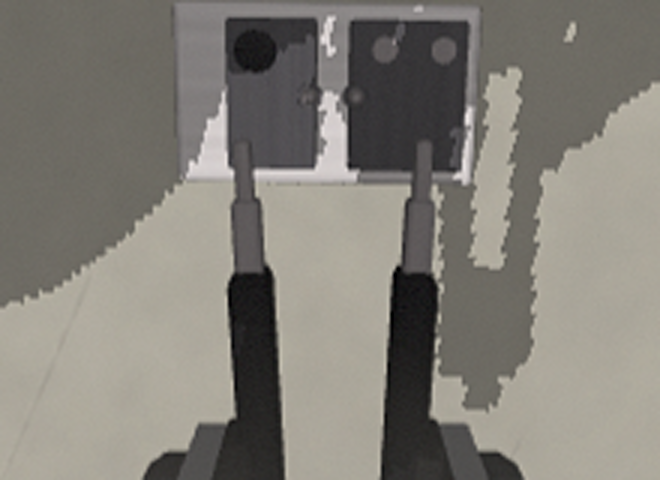

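The tips are at crop (243,142) and (425,142). The pin tops look to be near (311,95) and (354,96), and the gauge yaw is within about 1° of the tool's.

```bash
cat > rel.py <<'E'
from h import *
def rel(n,f,x0,y0,tl,tr,ps,pf,zt):
    W=np.load(n+".npz");K,T=W["K"],W["T"];g=lambda p:(p[0]/f+x0,p[1]/f+y0)
    a,b=ray(K,T,g(tl),zt),ray(K,T,g(tr),zt);s,q=ray(K,T,g(ps),.034),ray(K,T,g(pf),.034)
    ax=T[:3,0]; # image right = tool y
    fw=np.cross([0,0,1],ax);B=np.array([fw,ax])
    print("tip gap mm",1e3*np.linalg.norm(a-b),"pin gap",1e3*np.linalg.norm(s-q),"tips yaw off, pins yaw off (deg, cw+)",[np.degrees(np.arctan2(-(B@d)[0],(B@d)[1])) for d in(b-a,q-s)])
    print("move needed tool x,y mm",1e3*B@((s+q)/2-(a+b)/2), "pins",s,q,"tips",a,b)
E
python3 - <<'E'
from rel import *
rel("w3",3,210,90,(243.5,142),(424.5,142),(311,95),(354,96),.1195)
W=np.load("w3.npz")
for p in[(178,4),(478,7),(474,184),(180,181)]:print(ray(W["K"],W["T"],(p[0]/3+210,p[1]/3+90),.016))
E
```

```text
tip gap mm 24.632078838950285 pin gap 9.828478137516232 tips yaw off, pins yaw off (deg, cw+) [np.float64(0.00022943447937292345), np.float64(1.2930704663687762)]
move needed tool x,y mm [ 3.81622    -0.08996146] pins [ 0.55065947 -0.31032286  0.034     ] [ 0.55316236 -0.31982731  0.034     ] tips [ 0.54486274 -0.30437596  0.1195    ] [ 0.55167131 -0.32804836  0.1195    ]
[ 0.5617554  -0.27338754  0.016     ]
[ 0.5811564  -0.34332205  0.016     ]
[ 0.54037145 -0.35598085  0.016     ]
[ 0.52038718 -0.28374143  0.016     ]
```

>>> play_rows(rows=[[[0.003,0,0.01],[0,0,0]],[[0.006,0,0.04],[0,0,0.01]],[[0.009,0,0.08],[0,0,0.015]],[[0.012,0,0.12],[0,0,0.02]],[[0.015,0,0.16],[0,0,0.02]],[[0.015,0,0.2],[0,0,0.02]],[[0.015,0,0.23],[0,0,0.02]],[[0.015,0,0.245],[0,0,0.02]],[[0.015,0,0.248],[0,0,0.02]],[[0.015,0,0.248],[0,0,0.02]],[[0.015,0,0.248],[0,0,0.02]]], claw=-0.4)

```text
time: 7.05
tool_pos: [0.4968, -0.3322, 0.0384]
tcp_rot: [3.114, 0.413, 0.001]
wrist_force: [0.3, -0.5, -0.5]
width: 0.301
grip_force: 8.3
```

```bash
python3 look.py w4 270 100 100 70 8
```

```text
7.05 [ 0.4968 -0.3322  0.0384] yaw x 15.11 toolz [ 6.e-04 -5.e-04 -1.e+00] 0.30091268523445347 8.348357230424881 [ 0.3 -0.5 -0.5]
```

View pics/w4.png

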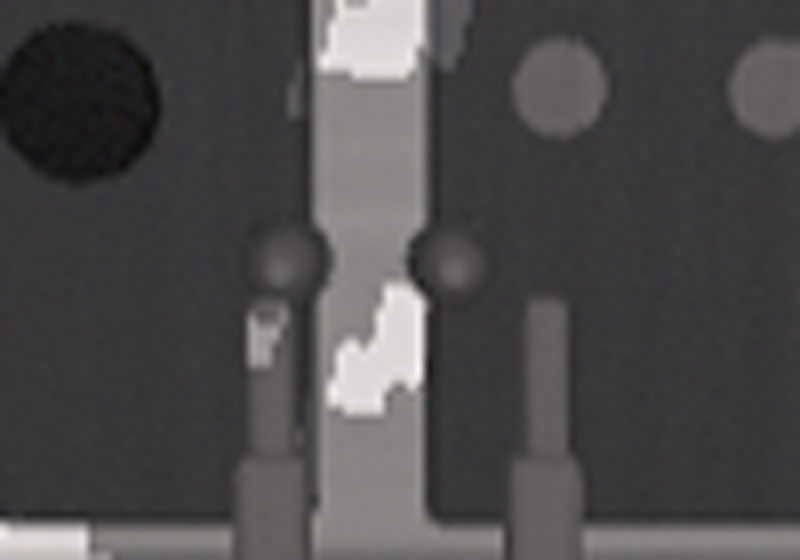

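The pin tops are at crop (290,259) and (449,262). The tip ends are at (269,303) and (547,300), so the tips need a little more squeeze, a shift left and a small move forward.

```bash
python3 - <<'E'
from rel import *
for z in(.055,.058,.061):rel("w4",8,270,100,(269,303),(547,300),(290,259),(449,262),z)
E
```

```text
tip gap mm 14.580014278137462 pin gap 9.694906734653426 tips yaw off, pins yaw off (deg, cw+) [np.float64(-0.6011246655792214), np.float64(1.0651110092449192)]
move needed tool x,y mm [ 0.82216072 -2.30643273] pins [ 0.55102435 -0.31033264  0.034     ] [ 0.55338161 -0.3197366   0.034     ] tips [ 0.55002507 -0.31042508  0.055     ] [ 0.55397984 -0.32445849  0.055     ]
tip gap mm 14.230164548117735 pin gap 9.694906734653426 tips yaw off, pins yaw off (deg, cw+) [np.float64(-0.6011246655790287), np.float64(1.0651110092449192)]
move needed tool x,y mm [ 0.58804894 -2.30064614] pins [ 0.55102435 -0.31033264  0.034     ] [ 0.55338161 -0.3197366   0.034     ] tips [ 0.55029568 -0.31052188  0.058     ] [ 0.55415556 -0.32421856  0.058     ]
tip gap mm 13.880314818098146 pin gap 9.694906734653426 tips yaw off, pins yaw off (deg, cw+) [np.float64(-0.6011246655791429), np.float64(1.0651110092449192)]
move needed tool x,y mm [ 0.35393716 -2.29485954] pins [ 0.55102435 -0.31033264  0.034     ] [ 0.55338161 -0.3197366   0.034     ] tips [ 0.5505663  -0.31061868  0.061     ] [ 0.55433128 -0.32397862  0.061     ]
```

>>> play_rows(rows=[[[0,-0.003,0.005],[0,0,0]],[[0.001,-0.006,0.012],[0,0,0]],[[0.002,-0.009,0.02],[0,0,0]],[[0.002,-0.009,0.028],[0,0,0]],[[0.002,-0.009,0.036],[0,0,0]],[[0.002,-0.009,0.043],[0,0,0]],[[0.002,-0.009,0.048],[0,0,0]],[[0.002,-0.009,0.048],[0,0,0]],[[0.002,-0.009,0.048],[0,0,0]],[[0.002,-0.009,0.048],[0,0,0]],[[0.002,-0.009,0.048],[0,0,0]]], claw=-0.445)

```text
time: 8.02
tool_pos: [0.4964, -0.3296, 0.0261]
tcp_rot: [3.114, 0.413, 0.0]
wrist_force: [-0.9, -0.2, -0.5]
width: 0.283
grip_force: 10.2
```

```bash
python3 look.py w5 270 90 100 75 8
```

```text
8.0167 [ 0.4964 -0.3296  0.0261] yaw x 15.12 toolz [ 1.e-04 -1.e-04 -1.e+00] 0.2830264382735714 10.178664922714233 [-0.9 -0.2 -0.5]
```

View pics/w5.png

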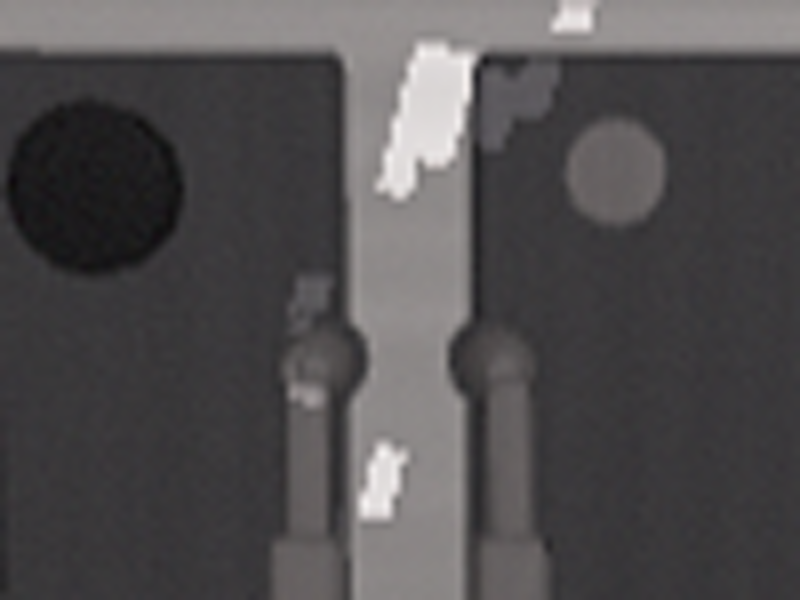

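Both tips now nearly cover the pins. The tip ends are at crop (308,380) and (509,377), and the pins are at about (326,359) and (492,361).

```bash
python3 - <<'E'
from rel import *
for z in(.043,.046,.049):rel("w5",8,270,90,(308,380),(509,377),(326,359),(492,361),z)
E
```

```text
tip gap mm 10.5119745667502 pin gap 9.288572810387787 tips yaw off, pins yaw off (deg, cw+) [np.float64(-0.8362415763159308), np.float64(0.6825708582017924)]
move needed tool x,y mm [0.32394015 0.04799602] pins [ 0.55098202 -0.31031772  0.034     ] [ 0.55330118 -0.31931211  0.034     ] tips [ 0.55036684 -0.30978997  0.043     ] [ 0.55326033 -0.31989587  0.043     ]
tip gap mm 10.259091912242544 pin gap 9.288572810387787 tips yaw off, pins yaw off (deg, cw+) [np.float64(-0.8362415763162319), np.float64(0.6825708582017924)]
move needed tool x,y mm [0.09239207 0.0544072 ] pins [ 0.55098202 -0.31031772  0.034     ] [ 0.55330118 -0.31931211  0.034     ] tips [ 0.55062255 -0.30984143  0.046     ] [ 0.55344643 -0.31970422  0.046     ]
tip gap mm 10.00620925773486 pin gap 9.288572810387787 tips yaw off, pins yaw off (deg, cw+) [np.float64(-0.8362415763159393), np.float64(0.6825708582017924)]
move needed tool x,y mm [-0.139156    0.06081838] pins [ 0.55098202 -0.31031772  0.034     ] [ 0.55330118 -0.31931211  0.034     ] tips [ 0.55087827 -0.30989289  0.049     ] [ 0.55363254 -0.31951257  0.049     ]
```

All errors are about 0.5 mm or less. I'll hold for over 3 s.

>>> play_rows(rows=[[[0,0,0],[0,0,0]],[[0,0,0],[0,0,0]],[[0,0,0],[0,0,0]],[[0,0,0],[0,0,0]],[[0,0,0],[0,0,0]],[[0,0,0],[0,0,0]],[[0,0,0],[0,0,0]],[[0,0,0],[0,0,0]],[[0,0,0],[0,0,0]],[[0,0,0],[0,0,0]],[[0,0,0],[0,0,0]],[[0,0,0],[0,0,0]],[[0,0,0],[0,0,0]],[[0,0,0],[0,0,0]],[[0,0,0],[0,0,0]],[[0,0,0],[0,0,0]],[[0,0,0],[0,0,0]],[[0,0,0],[0,0,0]],[[0,0,0],[0,0,0]],[[0,0,0],[0,0,0]]])

```text
time: 9.73
tool_pos: [0.4963, -0.3295, 0.026]
tcp_rot: [3.114, 0.413, 0.0]
wrist_force: [-0.7, -0.0, -1.1]
width: 0.279
grip_force: 10.2
```

>>> play_rows(rows=[[[0,0,0],[0,0,0]],[[0,0,0],[0,0,0]],[[0,0,0],[0,0,0]],[[0,0,0],[0,0,0]],[[0,0,0],[0,0,0]],[[0,0,0],[0,0,0]],[[0,0,0],[0,0,0]],[[0,0,0],[0,0,0]],[[0,0,0],[0,0,0]],[[0,0,0],[0,0,0]],[[0,0,0],[0,0,0]],[[0,0,0],[0,0,0]],[[0,0,0],[0,0,0]],[[0,0,0],[0,0,0]],[[0,0,0],[0,0,0]],[[0,0,0],[0,0,0]],[[0,0,0],[0,0,0]],[[0,0,0],[0,0,0]],[[0,0,0],[0,0,0]],[[0,0,0],[0,0,0]]])

```text
time: 11.4
tool_pos: [0.4963, -0.3295, 0.026]
tcp_rot: [-3.114, -0.413, 0.0]
wrist_force: [0.8, 0.2, -0.4]
width: 0.277
grip_force: 10.2
```

```bash
python3 look.py w6 270 90 100 75 8
```

```text
11.4 [ 0.4963 -0.3295  0.026 ] yaw x 15.12 toolz [-0.  0. -1.] 0.27680950538878035 10.178488790988922 [ 0.8  0.2 -0.4]
```

View pics/w6.png

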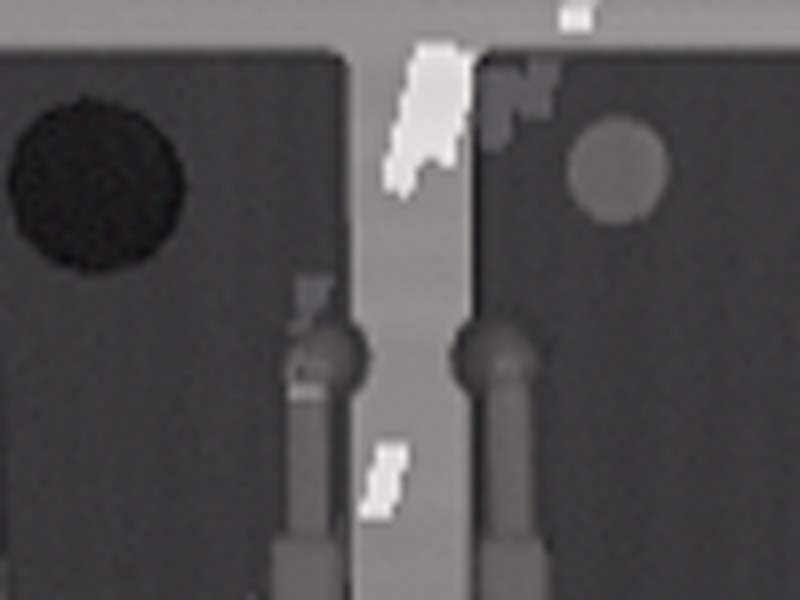

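The view is unchanged: the tips are steady at (308,380) and (509,377) over the pins at (327,359) and (493,361). I'm handing it in.

```bash
python3 -c "from workcell import bot;print(bot.finish_job())"
```

```text
the job is handed in; nothing more can be done
None
```

I handed the job in with the tweezers held still over the gauge for just over 3 s: each tip about 0.5 mm or less from its pin, about 12 mm above it (from arm pose), tip gap about 10 mm against pins 9.3–9.7 mm apart; no verdict was returned.

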